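# Shim the rocking slide warmer

### The arm

A 7-joint arm with a two-finger parallel gripper is mounted at the origin on a cart in front of the work surface, level with it; the furniture and walls round the work are solid. World frame = base frame: x ahead of the robot, y to its left, z up, the work surface at z = 0. Lengths are in mm, angles in degrees, forces in N, time in s.
With the tool pointing down it reaches from about 400 to 850 mm from the base axis. Payload 10.4 kg.
Tool frame: the origin (TCP) lies on the front face of the gripper's body, between the roots of the fingers; the fingertips stand 70 mm ahead of it and the grasp point (between the pads) lies 51 mm ahead of it (tcp_to_grasp is the distance from the TCP to the grasp point, in mm); z points along the fingers, y is the direction in which the jaws open and shut (so a half turn about z gives the same grasp; the last joint's range is limited). The gripper opens to 87 mm and grips with 3 to 60 N. Pads are 19 mm wide; open, the fingers measure 117 mm over their backs; the gripper's body (75 mm by 190 mm) begins 51 mm behind the grasp point.
Start: joints at [63.908, 19.034, -3.707, 83.658, 1.238, 77.344, -5.071], TCP at [262.154, -567.38, 292.276] pointing down, gripper open.
Joint ranges: [-148.97, 148.97], [-28.65, 121.19], [-84.17, 76.75], [9.2, 138.47], [-72.65, 252.65], [3.7, 117.97], [-149.18, 149.18]. Speed limits (degrees/s): [127.2, 127.2, 159.86, 159.86, 180, 180, 180].

### API

Orientations are given as a 3x3 rotation matrix whose columns are the frame's x, y, z axes.
In Python, from bench import read_state, camera, hand_in, tcp_to_grasp gives the robot as it stands.
- The arm moves only by the tool play_rows, never from a script. Its argument "targets" is a list of rows, each a list of 7 numbers: the shift along the tool's x, y, z in mm, then the turn, a rotation vector about the tool's x, y, z in rad, then the finger opening in mm, from 0 to 87. A call has 1 to 20 rows; each row is the pose to reach, as a shift and turn from the pose measured when the call began, along the tool's axes at that moment; what a row does not reach only later rows make up. A row lasts 1/12 s, in which the tool goes at most 41.7 mm and 7.16 degrees, less where a joint would pass 70% of its speed; a pose out of reach is approached as far as the arm can. A call with a gripper value outside its range is refused whole. The fingers move at their own pace and stop on an object; "force" is the grip in N (left out, the last holds). Time passes only in rows, so rows that repeat a pose let the fingers close. It gives the time, the measured TCP pose, the force and the opening at its end, in the units of the state.
- read_state(): the state, without advancing time (a new reading comes with each control period).
- camera(name): name is "side" or "top" or "wrist"; returns a dict with "pixels" (400x640x3 uint8, red, green, blue), "K" (3x3 intrinsics, pixels), "R" (3x3) and "t" (3): a world point X has camera coordinates R X + t; the wrist camera has in their place "T_tool_cam" (4x4, takes a point from camera to tool coordinates, whose origin is the TCP and whose axes are the flange's). Camera axes: x right, y down, z forward; pixel columns grow to the right and rows downward; lengths in mm; the calibration is good to about 2 mm. A picture is of the moment at which its call begins: read the wrist's pose just before it. There is no depth.
- hand_in(): hands the job in, once; it reports no verdict.
The state is a dict: "time_s": time; "joint_pos": joint angles; "dq": joint speeds; "joint_torque": joint torques, N m; "tool_pos": TCP position; "tool_rot": TCP orientation; "ft_force": force on the tool from outside, world axes, zero at the start; "moment": the same for the moment, N m; "finger_gap": finger opening in mm.
Only numpy, scipy, OpenCV 4.12 (cv2) and the standard library are available. Lean on these libraries where they do the work, as an engineer would, in place of code of your own. Each camera call takes 0.05 s, during which the arm holds its last target.

### The job

The slide warmer rocks because its front left foot does not reach the bench: first press that corner of its top down with the fingertips to feel how far it drops. Then push the orange wedge, thin end first, along the bench in under that foot just until the warmer stands level and no longer rocks, without picking anything up, shoving the warmer out of its place or disturbing the other things. Finish with the fingertips holding a light, steady press on that same corner, the warmer staying level under it.

Things in the scene. Friction and masses are not known exactly. Their poses are not given: they have to be found in the camera images.
- warmer: Slide warmer: loose low white box, 115 mm deep (x), 190 mm wide (y), 1.1 to 1.75 kg; four glass slides lie on its metal top, 58 mm above the bench. Front (knob, switch) looks along -x, +y is its left seen from the robot, z up. Origin: on the bench under its centre. Four black feet, 18 mm wide, at x = +/-42, y = +/-80 mm; underside of the box 18 mm up. It rests level on three feet.
- warmer_corner (a point): Point on the warmer's flat metal top above its short front left foot, 58 mm above the bench when level; moves with it. No slides within 25 mm; the box ends 15 mm from it. Pressed here with more than 1 to 3 N, the warmer tips about the line through its front right and rear left feet until the short foot meets bench or wedge; let go, it falls back level.
- foot_spot (a point): Point of the warmer 58 mm under warmer_corner, at bench height when level. The short foot (x = -42, y = +80 mm in the warmer's frame) is jammed; its domed end stays 4 to 8 mm above this point, differently each time.
- wedge: Orange plastic shim wedge, loose on the bench in front of the short foot, 90 mm long (x), 40 mm wide (y), 60 g. Flat underside; 3 mm thick at the thin end (x = +45 mm), which points at the foot, 15 mm at the upright thick end (x = -45 mm): 1 mm more every 7.5 mm. Origin: centre of its underside. It stays where it is left and does not slip back under load.
- stain_violet: Violet stain dropper bottle, 37 mm across, 113 mm tall, to the right of the warmer; leave alone. Origin: centre of its underside.
- stain_red: Red stain dropper bottle, 37 mm across, 113 mm tall, to the right of the warmer; leave alone. Origin: centre of its underside.
- petri_a: Closed petri dish, 90 mm across, 14 mm tall, in front of the warmer's right half; leave alone. Origin: centre of its underside.
- cartridge_a: Flat test cartridge, 44 x 62 x 10 mm, at the left; leave alone. Origin: centre of its underside.
- cartridge_b: Flat test cartridge, 44 x 62 x 10 mm, at the left; leave alone. Origin: centre of its underside.
- timer: Small lab timer, 62 x 66 x 18 mm, at the left; leave alone. Origin: centre of its underside.
- tube_tray_b: White tray of dark capped blood tubes, 89 x 162 x 44 mm, at the right; leave alone. Origin: centre of its underside.
- vial_rack: White vial rack, 76 x 98 x 54 mm, at the far left; leave alone. Origin: centre of its underside.
Mind the look-alikes: they are no part of the job. Several things have the shape of the wedge; the one meant has the colours described above.

How it is judged (in metres and radians):
On the way, in this order (a step that is already met when the one before it is completed fails the run):
1. the front left corner is pressed down and felt to drop, with the wedge not yet under the foot (contact force between the fingers and warmer above 1 N and angle between warmer's own z axis and vertical above 0.03 rad and not (x of foot_spot in the frame of wedge between -0.04 and 0.043 m and y of foot_spot in the frame of wedge between -0.018 and 0.018 m)), for 0.1 s.
2. the wedge is pushed in under the short foot (x of foot_spot in the frame of wedge between -0.04 and 0.043 m and y of foot_spot in the frame of wedge between -0.018 and 0.018 m), for 0.2 s.
At the end, for the whole second after the job is handed in: The wedge lies under the short foot and bears on it; the fingers press that corner (within 45 mm of the point above the foot) with 2.5 to 30 N, off the wedge, and under this press the warmer is at rest and level within 0.0135 rad (the corner within about 1 mm) (all of step 2 and angle between warmer's own z axis and vertical below 0.0135 rad and contact force between the fingers and warmer between 2.5 and 30 N and contact force between wedge and warmer above 0.5 N and horizontal distance between the grasp point and warmer_corner below 0.045 m and contact force between the fingers and wedge below 0.3 N and linear speed of each of warmer, wedge below 0.01 m/s); the arm keeps its last pose, push and grip.
It fails at once if the wedge is picked up off the bench (height (world z) of wedge above 0.012 m or angle between wedge's own z axis and vertical above 0.3 rad).
It fails at once if the warmer is lifted, or shoved more than 3 cm from its place (height (world z) of warmer above 0.015 m or distance of warmer from where it was at the start of the episode above 0.03 m).
It fails at once if another thing is moved by more than 2 cm (distance of any of stain_violet, stain_red, petri_a, cartridge_a, cartridge_b, timer, tube_tray_b, vial_rack from where it was at the start of the episode above 0.02 m).
It also fails if it takes over 51 s, if anything falls off the work surface, if the arm or the gripper's body presses on something with over 40 N, if the wrist force passes 120 N, or if a joint passes its speed limit or range.

## Working session

There is one attempt and no reset: what is moved stays moved. The work goes in short steps, Python scripts to look and compute and a tool call to move; the robot and the scene stay as the last step left them, time stands still between calls to the robot, and variables do not carry over. Pictures are saved under pics/ and viewed, and the job is handed in when it is done.

Besides the shell and the picture viewer there is one more tool, called after "Emit:" as name(argument=value, ...) on one line, values as JSON. play_rows: Moves the arm, as the interface text tells. Its arguments: {"type":"object","properties":{"targets":{"type":"array"},"force":{"type":"number"}},"required":["targets"]}

```bash
ls; mkdir -p pics
python3 - <<'E'
from bench import *
import cv2
s=read_state(); print(s); print(tcp_to_grasp)
for n in("side","top","wrist"):
    c=camera(n); cv2.imwrite(f"pics/{n}0.png",c["pixels"][:,:,::-1]); print(n,{k:v for k,v in c.items() if k!="pixels"})
E
```

```text
pics
{'time_s': 0.0, 'joint_pos': array([63.90963356, 19.07421117, -3.70595445, 83.70541285,  1.23932898,
       77.34460874, -5.07092521]), 'dq': array([ 0.03312046, -0.0217033 ,  0.04033629,  0.01539394,  0.13546534,
       -0.04229516, -0.04379917]), 'joint_torque': array([ 9.81434969e-04, -6.23244452e+01,  2.54104589e-02, -3.89891160e+01,
       -6.12640288e-02,  3.98091017e-02,  1.43551456e-04]), 'tool_pos': array([ 261.9723063 , -567.12753496,  291.43439976]), 'tool_rot': array([[ 9.07808279e-01,  4.19384816e-01, -7.10103894e-04],
       [ 4.19385404e-01, -9.07807370e-01,  1.28947773e-03],
       [-1.03850166e-04, -1.46840577e-03, -9.99998916e-01]]), 'ft_force': array([-0.17901567, -0.79420552,  0.9069318 ]), 'moment': array([-0.00789482, -0.01189472,  0.01528806]), 'finger_gap': 86.93502070713373}
51.0
side {'K': array([[453.8157285 ,   0.        , 316.18691248],
       [  0.        , 453.8157285 , 201.21069937],
       [  0.        ,   0.        ,   1.        ]]), 'R': array([[ 0.92339554, -0.38312516, -0.02357516],
       [-0.25506161, -0.56652453, -0.7835774 ],
       [ 0.2
[... 294 characters left out ...]
94062, -0.00352246],
       [-0.98339161,  0.01078039, -0.18117597],
       [ 0.18120318,  0.00159552, -0.98344439]]), 't': array([ -95.03115696,  492.69367549, 1533.18728345])}
wrist {'K': array([[336.54269181,   0.        , 319.42287645],
       [  0.        , 336.54269181, 197.94095314],
       [  0.        ,   0.        ,   1.        ]]), 'T_tool_cam': array([[ 3.68083749e-04, -9.60518465e-01, -2.78216000e-01,
         7.63042446e+01],
       [ 9.99999873e-01,  2.57539745e-04,  4.33878790e-04,
         8.89240417e-01],
       [-3.45096912e-04, -2.78216125e-01,  9.60518438e-01,
        -9.27470965e+01],
       [ 0.00000000e+00,  0.00000000e+00,  0.00000000e+00,
         1.00000000e+00]])}
```

View pics/top0.png

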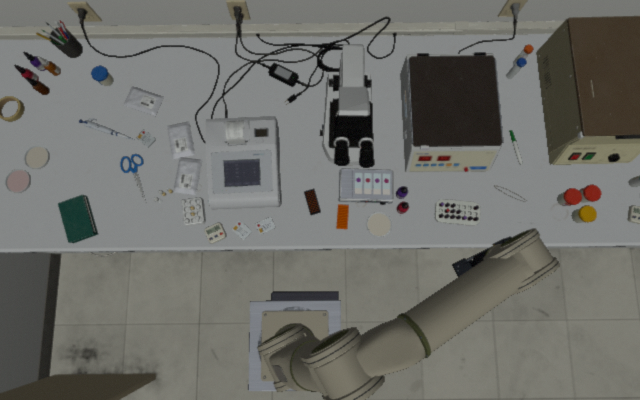

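View pics/side0.png

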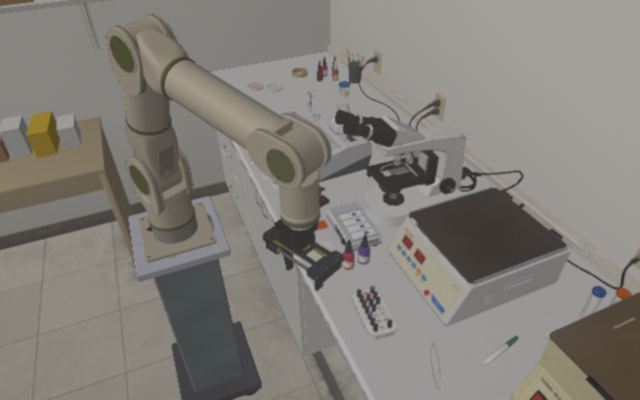

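The top view shows the warmer at (366,185). Two things could be taken for the wedge: an orange block at (343,216), in front of the warmer's left foot, and a dark brown block at (312,201). The orange one matches the description, so I'll check it in a close crop.

Run:
```python
import cv2
a=cv2.imread("pics/top0.png")
cv2.imwrite("pics/topc.png",cv2.resize(a[150:250,290:420],None,fx=6,fy=6,interpolation=cv2.INTER_CUBIC)[:600])
a=cv2.imread("pics/side0.png")
cv2.imwrite("pics/sidec.png",cv2.resize(a[180:280,300:430],None,fx=6,fy=6,interpolation=cv2.INTER_CUBIC)[:600])
```

```text
(no output)
```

View pics/topc.png

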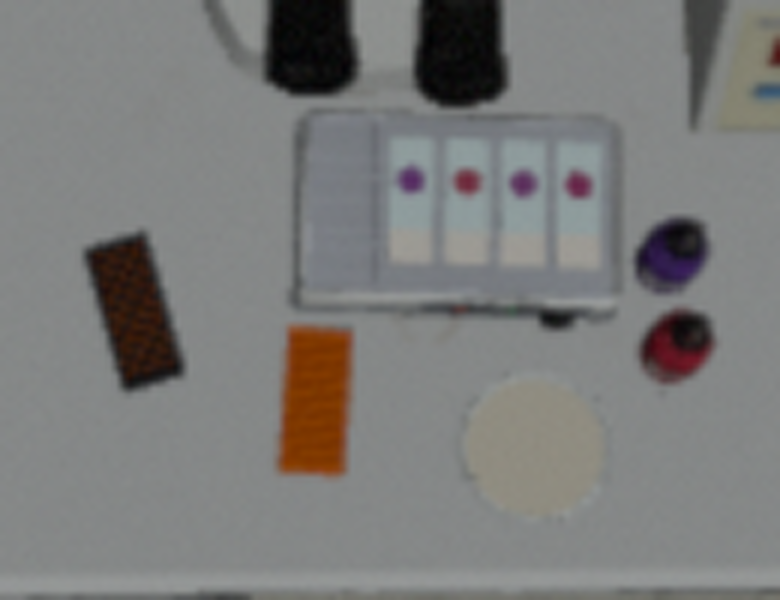

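View pics/sidec.png

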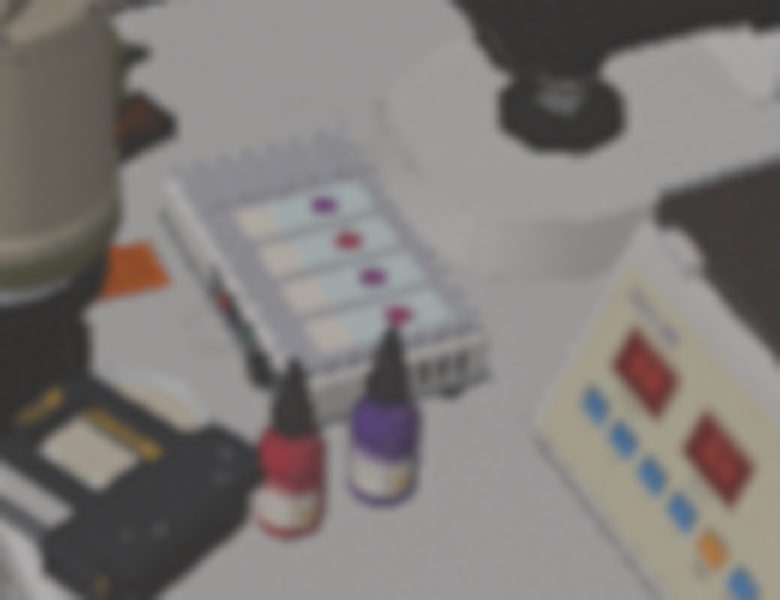

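```bash
cat > h.py <<'E'
import numpy as np, cv2
from bench import *
def cast(c,uv,z,R=None,t=None):
    R=c["R"] if R is None else R; t=c["t"] if t is None else t
    C=-R.T@t; d=R.T@np.linalg.inv(c["K"])@np.array([uv[0],uv[1],1.]); return C+d*(z-C[2])/d[2]
def wristcam():
    s=read_state(); c=camera("wrist"); T=c["T_tool_cam"]
    Rwc=s["tool_rot"]@T[:3,:3]; p=s["tool_rot"]@T[:3,3]+s["tool_pos"]
    c["R"]=Rwc.T; c["t"]=-Rwc.T@p; return c,s
def orange(img):
    h=cv2.cvtColor(img,cv2.COLOR_RGB2HSV)
    m=cv2.inRange(h,(5,180,120),(18,255,255))
    cs=cv2.findContours(m,cv2.RETR_EXTERNAL,cv2.CHAIN_APPROX_NONE)[0]
    return m,sorted(cs,key=cv2.contourArea)[-3:]
E
python3 - <<'E'
from h import *
c=camera("top"); m,cs=orange(c["pixels"])
for k in cs: print(cv2.contourArea(k),cv2.minAreaRect(k))
f=lambda u,v:(u/6+290-.4,v/6+150-.4)
for n,u,v,z in [("wFL",297,305,58),("wFR",618,314,58),("wBL",306,112,58),("wBR",615,120,58),("w tl",290,327,3),("tr",352,327,3),("br",345,474,15),("bl",280,472,15),("eyeL",312,90,300),("eyeR",460,100,300)]:
    print(n,cast(c,f(u,v),z).round(1))
E
```

```text
15.5 ((528.5, 48.0), (4.0, 5.0), 90.0)
190.0 ((342.07086181640625, 216.43807983398438), (9.379179000854492, 23.08209228515625), 3.814074993133545)
wFL [ 493.  -159.5   58. ]
wFR [ 485.6 -347.8   58. ]
wBL [ 609.9 -166.9   58. ]
wBR [ 602.9 -350.6   58. ]
w tl [ 489.7 -157.1    3. ]
tr [ 489.3 -194.7    3. ]
br [ 398.1 -188.    15. ]
bl [ 399.7 -149.2   15. ]
eyeL [ 557.7 -160.   300. ]
eyeR [ 551.6 -234.2  300. ]
```

Run:
```python
from h import *
t=camera("top"); s=camera("side")
a=s["pixels"][80:230,300:470][:,:,::-1]
cv2.imwrite("pics/eye.png",cv2.resize(np.ascontiguousarray(a),None,fx=4,fy=4,interpolation=cv2.INTER_CUBIC))
def tri(u1,u2):
    P1=t["K"]@np.c_[t["R"],t["t"]];P2=s["K"]@np.c_[s["R"],s["t"]]
    X=cv2.triangulatePoints(P1,P2,np.array(u1,float),np.array(u2,float));return (X[:3]/X[3]).ravel().round(0)
print(tri((341,158),(345,120)),tri((366,160),(378,133)))
for z in (200,250,300,350,400): print(z,cast(t,(341,163),z).round(),cast(t,(366,165),z).round())
```

```text
[ 560. -156.  378.] [ 593. -243.  362.]
200 [ 590. -163.  200.] [ 583. -244.  200.]
250 [ 576. -160.  250.] [ 569. -239.  250.]
300 [ 563. -158.  300.] [ 556. -234.  300.]
350 [ 549. -156.  350.] [ 542. -229.  350.]
400 [ 535. -154.  400.] [ 529. -223.  400.]
```

View pics/eye.png

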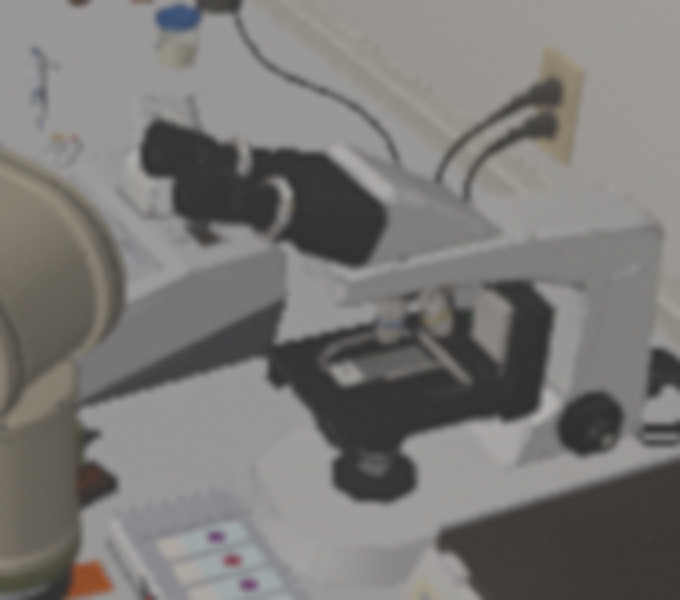

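Emit:
play_rows(targets=[[21,-21,2,0,0,0.035,40],[41,-43,4,0,0,0.07,0],[62,-64,7,0,0,0.105,0],[83,-85,9,0,0,0.14,0],[104,-106,11,0,0,0.175,0],[124,-128,13,0,0,0.21,0],[145,-149,15,0,0,0.245,0],[166,-170,18,0,0,0.28,0],[186,-192,20,0,0,0.315,0],[207,-213,22,0,0,0.35,0],[228,-234,24,0,0,0.385,0],[249,-255,27,0,0,0.42,0],[269,-277,29,0,0,0.455,0],[290,-298,31,0,0,0.485,0],[290,-298,31,0,0,0.485,0],[290,-298,31,0,0,0.485,0]], force=30)

```text
time_s: 1.63
tool_pos: [400.8, -173.9, 261.2]
tool_rot: [[0.999, -0.049, -0.0], [-0.049, -0.999, 0.0], [-0.0, -0.0, -1.0]]
ft_force: [0.5, -0.3, -0.6]
finger_gap: 0.6
```

Run:
```python
from h import *
c,s=wristcam(); print(s["time_s"],s["tool_pos"],s["tool_rot"].round(3),s["finger_gap"],s["ft_force"])
cv2.imwrite("pics/w1.png",c["pixels"][:,:,::-1])
m,cs=orange(c["pixels"])
for k in cs:
    print(cv2.contourArea(k),cv2.minAreaRect(k)); 
    b=cv2.boxPoints(cv2.minAreaRect(k)); print(b.round(1).tolist())
c=camera("top"); cv2.imwrite("pics/t1.png",c["pixels"][:,:,::-1])
```

```text
1.6333 [ 400.78073201 -173.86404439  261.2323769 ] [[ 0.999 -0.049 -0.   ]
 [-0.049 -0.999  0.   ]
 [-0.    -0.    -1.   ]] 0.6278273474695617 [ 0.50719252 -0.2540207  -0.55576727]
0.0 ((187.95001220703125, 38.349998474121094), (0.6324552893638611, 8.538147926330566), 71.56504821777344)
[[183.8000030517578, 39.400001525878906], [191.89999389648438, 36.70000076293945], [192.10000610351562, 37.29999923706055], [184.0, 40.0]]
0.0 ((195.50001525878906, 35.5000114440918), (0.4472135603427887, 3.130495071411133), 63.43495178222656)
[[194.0, 36.0], [196.8000030517578, 34.599998474121094], [197.0, 35.0], [194.1999969482422, 36.400001525878906]]
3022.5 ((315.0541687011719, 131.98406982421875), (37.083499908447266, 87.90823364257812), 2.045408248901367)
[[295.0, 175.1999969482422], [298.1000061035156, 87.4000015258789], [335.20001220703125, 88.69999694824219], [332.0, 176.60000610351562]]
```

View pics/w1.png

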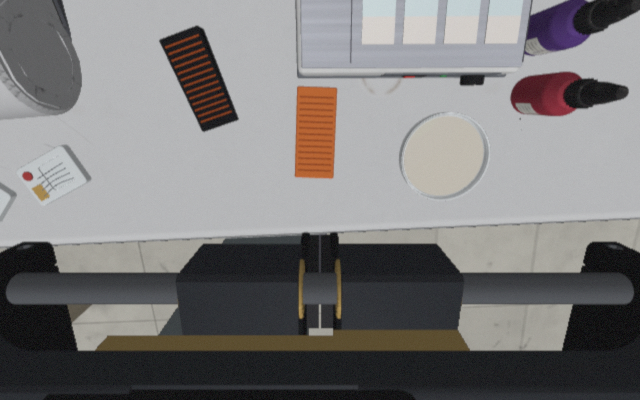

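The wrist view shows the wedge with its corners at about (297,86), (337,88), (333,178) and (295,177). The warmer's front left top corner is near (299,70), and the brown look-alike is well off to the left at (200,78). The close crop confirms the choice. Next I cast these pixels.

Run:
```python
from h import *
c,s=wristcam()
im=c["pixels"]
cv2.imwrite("pics/w1c.png",cv2.resize(np.ascontiguousarray(im[0:190,270:430,::-1]),None,fx=3,fy=3,interpolation=cv2.INTER_CUBIC))
for n,u,v,z in [("thinL",297.5,86.5,3),("thinR",337,87.5,3),("thickR",333,178,15),("thickL",295,177,15),("thickRbot",333,178,0),("edge",315,235,0),("petri",444,155,14),("wFL",299,68,58),("wFR",521,65,58)]:
    print(n,cast(c,(u,v),z).round(1))
t=camera("top")
for n,u,v in [("cart",0,0)]: pass
```

```text
thinL [ 491.1 -159.7    3. ]
thinR [ 488.1 -198.8    3. ]
thickR [ 399.3 -190.7   15. ]
thickL [ 402.4 -151.7   15. ]
thickRbot [ 395.9 -191.2    0. ]
edge [ 331.  -168.1    0. ]
petri [ 417.1 -304.1   14. ]
wFL [ 503.2 -165.3   58. ]
wFR [ 496.  -347.6   58. ]
```

View pics/w1c.png

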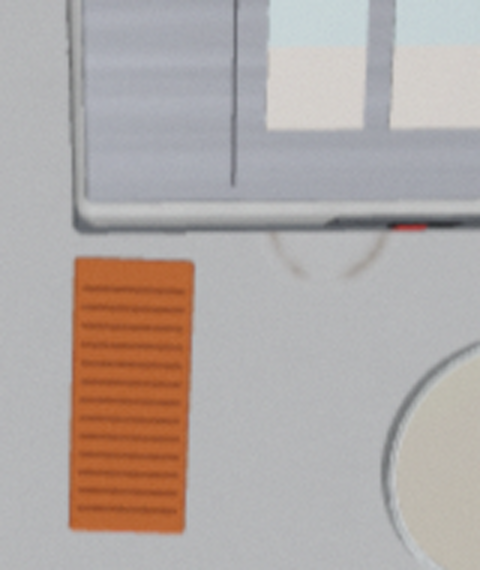

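Run:
```python
from h import *
c,s=wristcam()
f=lambda u,v:(u/3+270-.33,v/3-.33)
for n,u,v,z in [("FL top",75,222,58),("FL low",75,231,18),("FLouter left up",66,0,58)]:
    print(n,cast(c,f(u,v),z).round(1))
print(cast(c,(521,73),58))
print(cast(c,(521,76),18))
```

```text
FL top [ 498.9 -161.8   58. ]
FL low [ 499.3 -159.    18. ]
FLouter left up [ 553.3 -163.5   58. ]
[ 489.46702595 -348.61395497   58.        ]
[ 488.53248572 -371.55627331   18.        ]
```

Emit:
play_rows(targets=[[5,0,5,0,0.06,0,0],[14,-1,15,0,0.12,0,0],[24,-1,30,0,0.18,0,0],[34,-1,45,0,0.24,0,0],[44,-2,60,0,0.3,0,0],[54,-2,75,0,0.36,0,0],[64,-2,90,0,0.4,0,0],[74,-3,103,0,0.436,0,0],[82,-3,112,0,0.436,0,0],[87,-3,117,0,0.436,0,0],[87,-3,119,0,0.436,0,0],[87,-3,119,0,0.436,0,0]])

```text
time_s: 2.88
tool_pos: [486.9, -178.1, 141.9]
tool_rot: [[0.906, -0.054, 0.421], [-0.049, -0.999, -0.022], [0.421, -0.001, -0.907]]
ft_force: [-0.6, 0.5, -0.4]
finger_gap: 0.8
```

Run:
```python
from h import *
c,s=wristcam(); print(s["time_s"],s["tool_pos"],s["tool_rot"].round(3),s["ft_force"])
cv2.imwrite("pics/w2.png",c["pixels"][:,:,::-1])
t=camera("side")["pixels"][150:250,260:420,::-1]
cv2.imwrite("pics/s2.png",cv2.resize(np.ascontiguousarray(t),None,fx=5,fy=5,interpolation=cv2.INTER_CUBIC))
```

```text
2.8833 [ 486.92766911 -178.05346319  141.89862118] [[ 0.906 -0.054  0.421]
 [-0.049 -0.999 -0.022]
 [ 0.421 -0.001 -0.907]] [-0.55494611  0.53326057 -0.38806754]
```

View pics/w2.png

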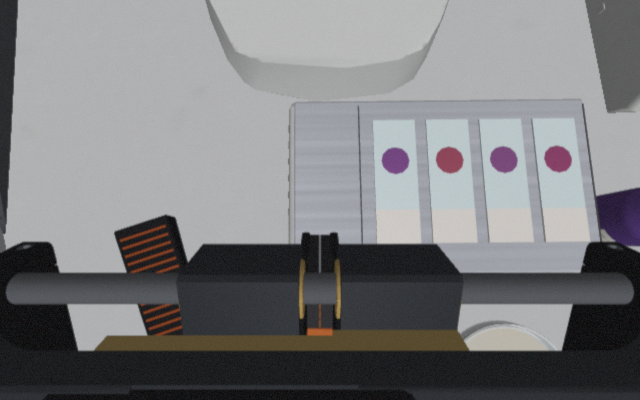

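View pics/s2.png

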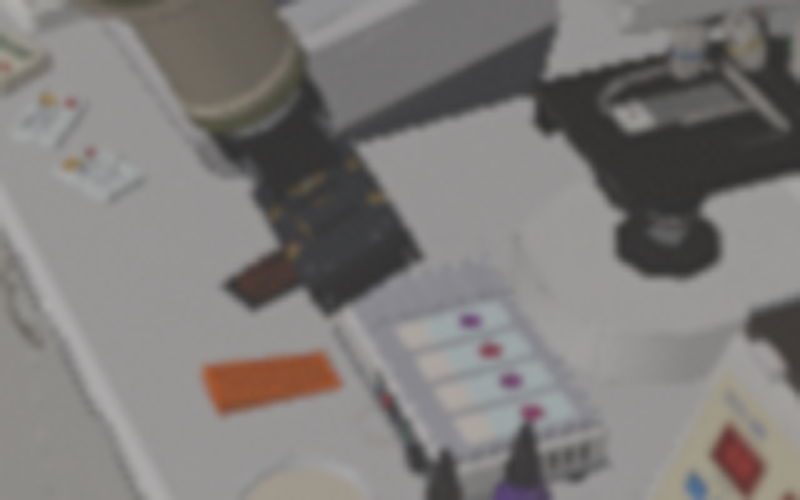

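Emit:
play_rows(targets=[[-1,0,2,0,0,0,0],[-2,0,4.5,0,0,0,0],[-3,0,7,0,0,0,0],[-4,0,9,0,0,0,0],[-5,0,11,0,0,0,0],[-5.5,0,12,0,0,0,0],[-5.5,0,12,0,0,0,0]])

```text
time_s: 3.57
tool_pos: [486.9, -178.0, 129.0]
tool_rot: [[0.905, -0.054, 0.421], [-0.049, -0.999, -0.023], [0.422, -0.0, -0.907]]
ft_force: [-0.0, 0.4, -0.1]
finger_gap: 0.5
```

Emit:
play_rows(targets=[[-0.4,0,0.9,0,0,0,0],[-0.4,0,0.9,0,0,0,0]])

```text
time_s: 3.73
tool_pos: [486.9, -177.9, 127.9]
tool_rot: [[0.905, -0.054, 0.421], [-0.049, -0.999, -0.022], [0.422, -0.0, -0.907]]
ft_force: [0.8, 0.4, -0.5]
finger_gap: 0.4
```

Emit:
play_rows(targets=[[-0.4,0,0.9,0,0,0,0],[-0.4,0,0.9,0,0,0,0]])

```text
time_s: 3.9
tool_pos: [486.9, -177.9, 126.8]
tool_rot: [[0.905, -0.054, 0.421], [-0.049, -0.999, -0.022], [0.422, -0.001, -0.907]]
ft_force: [0.4, -0.5, 0.4]
finger_gap: 0.2
```

Emit:
play_rows(targets=[[-0.4,0,0.9,0,0,0,0],[-0.4,0,0.9,0,0,0,0]])

```text
time_s: 4.07
tool_pos: [486.8, -177.9, 125.6]
tool_rot: [[0.906, -0.054, 0.421], [-0.049, -0.999, -0.022], [0.421, -0.001, -0.907]]
ft_force: [-0.4, -0.1, 0.5]
finger_gap: 0.2
```

Emit:
play_rows(targets=[[-0.4,0,0.9,0,0,0,0],[-0.4,0,0.9,0,0,0,0]])

```text
time_s: 4.23
tool_pos: [486.8, -177.9, 124.6]
tool_rot: [[0.906, -0.054, 0.421], [-0.049, -0.999, -0.022], [0.421, -0.001, -0.907]]
ft_force: [-0.9, -0.4, 1.8]
finger_gap: 0.1
```

Emit:
play_rows(targets=[[-0.4,0,0.9,0,0,0,0],[-0.4,0,0.9,0,0,0,0]])

```text
time_s: 4.4
tool_pos: [486.8, -177.8, 123.5]
tool_rot: [[0.906, -0.054, 0.421], [-0.049, -0.999, -0.022], [0.421, -0.001, -0.907]]
ft_force: [-1.1, 0.4, 1.6]
finger_gap: 0.8
```

Emit:
play_rows(targets=[[-0.4,0,0.9,0,0,0,0],[-0.4,0,0.9,0,0,0,0]])

```text
time_s: 4.57
tool_pos: [486.8, -177.8, 122.4]
tool_rot: [[0.906, -0.054, 0.421], [-0.049, -0.999, -0.022], [0.421, -0.001, -0.907]]
ft_force: [-0.8, 0.4, 1.9]
finger_gap: -0.1
```

Emit:
play_rows(targets=[[-0.4,0,0.9,0,0,0,0],[-0.4,0,0.9,0,0,0,0]])

```text
time_s: 4.73
tool_pos: [486.8, -177.7, 121.2]
tool_rot: [[0.906, -0.054, 0.421], [-0.049, -0.999, -0.022], [0.421, -0.001, -0.907]]
ft_force: [-1.2, 0.8, 2.2]
finger_gap: 0.3
```

Emit:
play_rows(targets=[[-0.4,0,0.9,0,0,0,0],[-0.4,0,0.9,0,0,0,0]])

```text
time_s: 4.9
tool_pos: [486.7, -177.6, 120.0]
tool_rot: [[0.906, -0.054, 0.42], [-0.049, -0.999, -0.022], [0.421, -0.001, -0.907]]
ft_force: [-1.5, 1.3, 1.2]
finger_gap: 0.7
```

Emit:
play_rows(targets=[[-0.4,0,0.9,0,0,0,0],[-0.4,0,0.9,0,0,0,0]])

```text
time_s: 5.07
tool_pos: [486.6, -177.6, 118.8]
tool_rot: [[0.906, -0.054, 0.42], [-0.049, -0.999, -0.022], [0.421, -0.001, -0.907]]
ft_force: [-0.6, 1.1, 1.7]
finger_gap: 0.3
```

Tipping force is about 1.8 N and the corner has dropped about 6 mm with no bottom yet. I'll continue until the force rises.

Emit:
play_rows(targets=[[-0.2,0,0.5,0,0,0,0],[-0.2,0,0.5,0,0,0,0]])

```text
time_s: 5.23
tool_pos: [486.7, -177.6, 118.4]
tool_rot: [[0.906, -0.054, 0.42], [-0.049, -0.999, -0.022], [0.421, -0.001, -0.907]]
ft_force: [-2.9, 1.6, 5.4]
finger_gap: 0.4
```

Emit:
play_rows(targets=[[-0.2,0,0.5,0,0,0,0],[-0.2,0,0.5,0,0,0,0]])

```text
time_s: 5.4
tool_pos: [486.8, -177.6, 118.1]
tool_rot: [[0.906, -0.054, 0.42], [-0.049, -0.999, -0.022], [0.421, -0.001, -0.907]]
ft_force: [-6.3, 1.0, 10.2]
finger_gap: 0.5
```

Emit:
play_rows(targets=[[-0.2,0,0.5,0,0,0,0],[-0.2,0,0.5,0,0,0,0]])

```text
time_s: 5.57
tool_pos: [486.8, -177.6, 118.0]
tool_rot: [[0.906, -0.054, 0.42], [-0.049, -0.999, -0.022], [0.421, -0.001, -0.907]]
ft_force: [-8.9, 2.8, 12.1]
finger_gap: 0.2
```

Emit:
play_rows(targets=[[-0.2,0,0.5,0,0,0,0],[-0.2,0,0.5,0,0,0,0]])

```text
time_s: 5.73
tool_pos: [486.9, -177.6, 117.9]
tool_rot: [[0.906, -0.053, 0.42], [-0.049, -0.999, -0.022], [0.421, -0.0, -0.907]]
ft_force: [-9.6, 2.8, 13.3]
finger_gap: 0.1
```

Emit:
play_rows(targets=[[0.8,0,-1.8,0,0,0,0],[1.7,0,-3.6,0,0,0,0],[2.5,0,-5.5,0,0,0,0],[3.4,0,-7.3,0,0,0,0],[3.4,0,-7.3,0,0,0,0]])

```text
time_s: 6.15
tool_pos: [486.9, -177.6, 126.2]
tool_rot: [[0.906, -0.054, 0.421], [-0.049, -0.999, -0.022], [0.421, -0.0, -0.907]]
ft_force: [0.3, -0.4, 0.8]
finger_gap: 0.4
```

Emit:
play_rows(targets=[[0.13,0,-0.27,0,0,0,0],[0.13,0,-0.27,0,0,0,0]])

```text
time_s: 6.32
tool_pos: [486.8, -177.6, 126.4]
tool_rot: [[0.906, -0.054, 0.42], [-0.049, -0.999, -0.022], [0.421, -0.0, -0.907]]
ft_force: [-0.3, -1.0, -0.7]
finger_gap: 0.4
```

Emit:
play_rows(targets=[[0.13,0,-0.27,0,0,0,0],[0.13,0,-0.27,0,0,0,0]])

```text
time_s: 6.48
tool_pos: [486.7, -177.6, 126.6]
tool_rot: [[0.906, -0.054, 0.42], [-0.049, -0.999, -0.022], [0.421, -0.001, -0.907]]
ft_force: [0.6, 0.3, 0.2]
finger_gap: 0.4
```

Emit:
play_rows(targets=[[0.13,0,-0.27,0,0,0,0],[0.13,0,-0.27,0,0,0,0]])

```text
time_s: 6.65
tool_pos: [486.7, -177.5, 126.8]
tool_rot: [[0.906, -0.053, 0.42], [-0.049, -0.999, -0.022], [0.421, -0.001, -0.907]]
ft_force: [-0.0, -0.3, 0.1]
finger_gap: 0.3
```

Emit:
play_rows(targets=[[0.13,0,-0.27,0,0,0,0],[0.13,0,-0.27,0,0,0,0]])

```text
time_s: 6.82
tool_pos: [486.7, -177.5, 127.2]
tool_rot: [[0.906, -0.053, 0.42], [-0.049, -0.999, -0.022], [0.421, -0.001, -0.907]]
ft_force: [0.7, 0.5, 0.6]
finger_gap: 0.3
```

Emit:
play_rows(targets=[[0.13,0,-0.27,0,0,0,0],[0.13,0,-0.27,0,0,0,0]])

```text
time_s: 6.98
tool_pos: [486.7, -177.5, 127.5]
tool_rot: [[0.906, -0.054, 0.42], [-0.049, -0.999, -0.022], [0.421, -0.001, -0.907]]
ft_force: [0.7, 0.3, -0.2]
finger_gap: 0.6
```

Overshot slightly. I'll go back down in fine steps to pin the level contact height.

Emit:
play_rows(targets=[[-0.5,0,1.1,0,0,0,0],[-0.9,0,1.9,0,0,0,0],[-0.9,0,1.9,0,0,0,0]])

```text
time_s: 7.23
tool_pos: [486.7, -177.5, 125.2]
tool_rot: [[0.906, -0.053, 0.42], [-0.049, -0.999, -0.022], [0.421, -0.001, -0.907]]
ft_force: [0.5, -0.9, 0.1]
finger_gap: 0.1
```

Emit:
play_rows(targets=[[-0.13,0,0.27,0,0,0,0],[-0.13,0,0.27,0,0,0,0]])

```text
time_s: 7.4
tool_pos: [486.8, -177.5, 125.0]
tool_rot: [[0.906, -0.053, 0.42], [-0.049, -0.999, -0.022], [0.421, -0.001, -0.907]]
ft_force: [0.0, 0.5, 1.2]
finger_gap: 0.5
```

Emit:
play_rows(targets=[[-0.13,0,0.27,0,0,0,0],[-0.13,0,0.27,0,0,0,0]])

```text
time_s: 7.57
tool_pos: [486.8, -177.5, 124.7]
tool_rot: [[0.906, -0.053, 0.42], [-0.049, -0.999, -0.022], [0.421, -0.001, -0.907]]
ft_force: [-0.6, 0.9, 1.8]
finger_gap: 0.4
```

Emit:
play_rows(targets=[[-0.13,0,0.27,0,0,0,0],[-0.13,0,0.27,0,0,0,0]])

```text
time_s: 7.73
tool_pos: [486.7, -177.4, 124.4]
tool_rot: [[0.906, -0.053, 0.42], [-0.049, -0.999, -0.022], [0.42, -0.001, -0.907]]
ft_force: [-1.9, 0.6, 2.3]
finger_gap: 0.6
```

Emit:
play_rows(targets=[[-0.13,0,0.27,0,0,0,0],[-0.13,0,0.27,0,0,0,0]])

```text
time_s: 7.9
tool_pos: [486.6, -177.3, 124.0]
tool_rot: [[0.906, -0.053, 0.42], [-0.049, -0.999, -0.022], [0.42, -0.001, -0.907]]
ft_force: [-2.2, 1.4, 2.3]
finger_gap: 0.4
```

Emit:
play_rows(targets=[[-0.13,0,0.27,0,0,0,0],[-0.13,0,0.27,0,0,0,0]])

```text
time_s: 8.07
tool_pos: [486.5, -177.3, 123.6]
tool_rot: [[0.906, -0.053, 0.419], [-0.049, -0.999, -0.022], [0.42, -0.001, -0.908]]
ft_force: [-1.7, 1.1, 2.5]
finger_gap: 0.8
```

Emit:
play_rows(targets=[[6,0,-12,0,0,0,0],[17,0,-36,0,0,0,0],[-5,0,-54,0,-0.1,0,0],[-32,0,-65,0,-0.2,0,0],[-58,-1,-77,0,-0.3,0,0],[-85,-1,-89,0,-0.4,0,0],[-85,-1,-89,0,-0.434,0,0],[-95,-1,-68,0,-0.434,0,0],[-105,-1,-46,0,-0.434,0,0],[-114,-1,-26,0,-0.434,0,0],[-120,-1,-14,0,-0.434,0,0],[-122,-1,-10,0,-0.434,0,0],[-122,-1,-10,0,-0.434,0,0],[-122,-1,-10,0,-0.434,0,0]])

```text
time_s: 9.23
tool_pos: [372.1, -170.3, 81.9]
tool_rot: [[0.999, -0.053, -0.0], [-0.053, -0.999, 0.001], [-0.0, -0.001, -1.0]]
ft_force: [0.2, -0.5, -0.2]
finger_gap: 0.1
```

Run:
```python
from h import *
c,s=wristcam(); print(s["time_s"],s["tool_pos"],s["tool_rot"].round(3),s["ft_force"])
cv2.imwrite("pics/w3.png",c["pixels"][:,:,::-1])
t=camera("side")["pixels"][150:270,260:420,::-1]
cv2.imwrite("pics/s3.png",cv2.resize(np.ascontiguousarray(t),None,fx=5,fy=5,interpolation=cv2.INTER_CUBIC))
```

```text
9.2333 [ 372.11790113 -170.26214896   81.87679585] [[ 0.999 -0.053 -0.   ]
 [-0.053 -0.999  0.001]
 [-0.    -0.001 -1.   ]] [ 0.23166921 -0.53448666 -0.15638124]
```

View pics/w3.png

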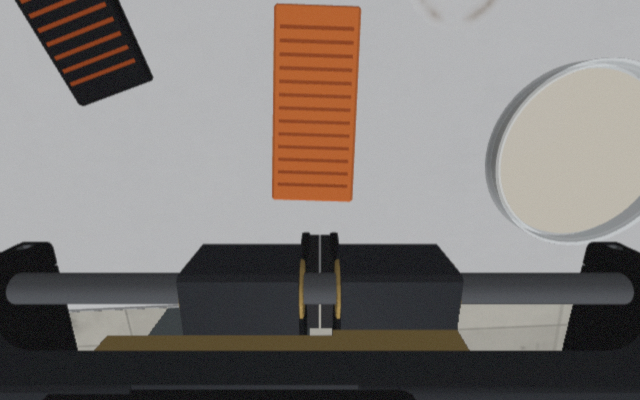

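View pics/s3.png

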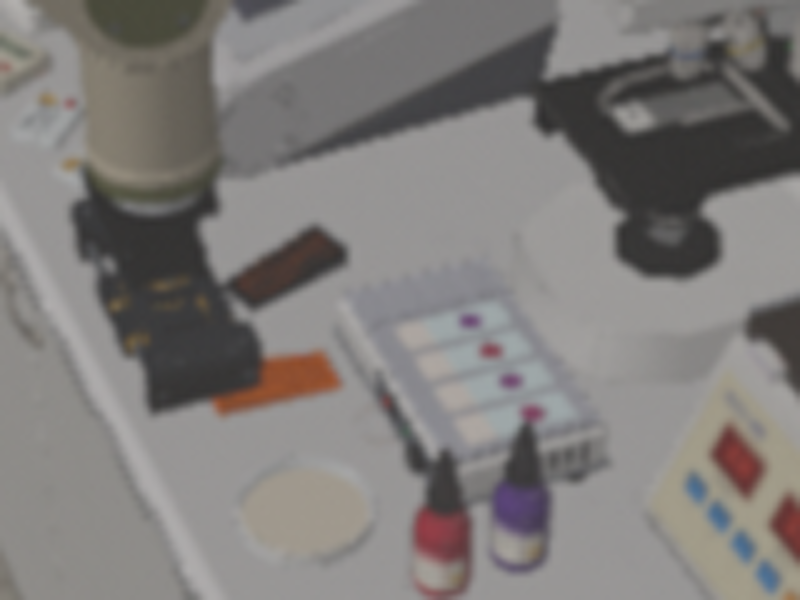

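The wrist view shows the wedge ahead of the closed fingers, thick end at (273,199)–(352,201) and thin end at (276,5)–(360,7).

Run:
```python
from h import *
c,s=wristcam()
for u,v,z in [(273,198,15),(352,200,15),(276,5,3),(360,7,3),(318,236,15)]: print(cast(c,(u,v),z).round(1))
```

```text
[ 404.  -149.9   15. ]
[ 400.9 -189.    15. ]
[ 492.  -157.8    3. ]
[ 489.2 -196.1    3. ]
[ 382.6 -171.1   15. ]
```

Emit:
play_rows(targets=[[0,0,3,0,0,0,0],[0,0,5.5,0,0,0,0],[4,0,5.5,0,0,0,0],[8,0,5.5,0,0,0,0],[12,0,5.5,0,0,0,0],[15,0,5.5,0,0,0,0],[18,0,5.5,0,0,0,0],[21,0,5.5,0,0,0,0],[24,0,5.5,0,0,0,0],[27,0,5.5,0,0,0,0],[30,0,5.5,0,0,0,0],[30,0,5.5,0,0,0,0],[30,0,5.5,0,0,0,0]])

```text
time_s: 10.47
tool_pos: [402.6, -172.0, 76.9]
tool_rot: [[0.999, -0.053, 0.001], [-0.053, -0.999, 0.0], [0.001, -0.0, -1.0]]
ft_force: [-0.7, 0.3, -0.4]
finger_gap: 0.4
```

Run:
```python
from h import *
c,s=wristcam(); print(s["time_s"],s["tool_pos"],s["ft_force"])
cv2.imwrite("pics/w4.png",c["pixels"][:,:,::-1])
```

```text
10.4667 [ 402.57277401 -172.01992052   76.88269563] [-0.6646823   0.32137364 -0.41662865]
```

View pics/w4.png

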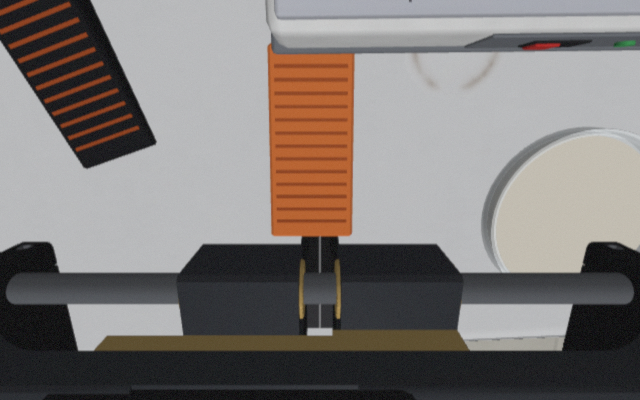

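The thick end is now at row 235, against the fingers, and the thin end is at the warmer's front edge at row 46. Casting both.

Run:
```python
from h import *
c,s=wristcam()
for u,v,z in [(273,234.5,15),(351,235.5,15),(269.5,46,3),(353,52,3),(272,49,18),(276,46,58)]: print(cast(c,(u,v),z).round(1))
```

```text
[ 416.8 -150.7   15. ]
[ 414.2 -189.2   15. ]
[ 504.1 -155.5    3. ]
[ 499.5 -193.5    3. ]
[ 500.6 -158.3   18. ]
[ 495.7 -164.5   58. ]
```

Emit:
play_rows(targets=[[2,0,0,0,0,0,0],[5,0,0,0,0,0,0],[8,0,0,0,0,0,0],[11,0,0,0,0,0,0],[14,0,0,0,0,0,0],[17,0,0,0,0,0,0],[20,0,0,0,0,0,0],[23,0,0,0,0,0,0],[25,0,0,0,0,0,0],[25,0,0,0,0,0,0],[25,0,0,0,0,0,0]])

```text
time_s: 11.48
tool_pos: [427.4, -173.4, 76.9]
tool_rot: [[0.999, -0.053, 0.001], [-0.053, -0.999, 0.0], [0.001, -0.0, -1.0]]
ft_force: [-0.8, 0.1, 0.0]
finger_gap: 0.7
```

Run:
```python
from h import *
F=[]
for i in range(5):
    c,s=wristcam();F.append(s["ft_force"])
print(s["time_s"],s["tool_pos"],np.mean(F,0).round(2))
cv2.imwrite("pics/w5.png",c["pixels"][:,:,::-1])
```

```text
11.6833 [ 427.19179264 -173.38851631   76.90676284] [-0.22  0.13 -0.21]
```

View pics/w5.png

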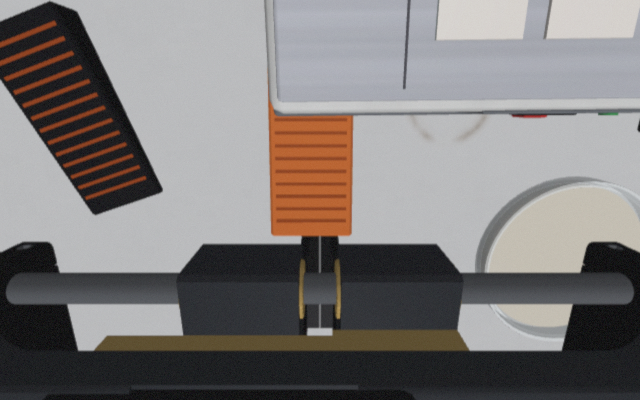

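The wedge is well under the warmer's front left corner (box corner at (273,110)) and the push force is still about zero. I'll cast to check the lateral fit.

Run:
```python
from h import *
c,s=wristcam()
for n,u,v,z in [("thL",272,234.5,15),("thR",351,235.5,15),("wedgeL at wf",269,113,6),("wedgeR",353,116,6),("box FL top",271,110,58),("box left",267,0,58),("box front R",640,105,58)]: print(n,cast(c,(u,v),z).round(1))
```

```text
thL [ 441.6 -151.6   15. ]
thR [ 439.  -190.5   15. ]
wedgeL at wf [ 499.5 -154.3    6. ]
wedgeR [ 496.  -193.8    6. ]
box FL top [ 501.7 -162.6   58. ]
box left [ 533.1 -164.4   58. ]
box front R [ 497.  -280.8   58. ]
```

Emit:
play_rows(targets=[[1,0,0,0,0,0,0],[2,0,0,0,0,0,0],[3,0,0,0,0,0,0],[4,0,0,0,0,0,0],[4,0,0,0,0,0,0]])

```text
time_s: 12.2
tool_pos: [431.4, -173.6, 76.9]
tool_rot: [[0.999, -0.053, 0.001], [-0.053, -0.999, 0.0], [0.001, -0.0, -1.0]]
ft_force: [-0.2, 0.5, -0.3]
finger_gap: 0.7
```

Run:
```python
from h import *
F=[]
for i in range(5):
    c,s=wristcam();F.append(s["ft_force"])
print(s["time_s"],s["tool_pos"],np.mean(F,0).round(2))
```

```text
12.4 [ 431.21000517 -173.61453297   76.90902207] [-0.27  0.1  -0.17]
```

Emit:
play_rows(targets=[[-8,0,0,0,0,0,0],[-20,0,-10,0,0,0,0],[-20,0,-38,0,0,0,0],[-20,0,-70,0,0.08,0,0],[-10,0,-90,0,0.18,0,0],[10,0,-92,0,0.28,0,0],[30,1,-85,0,0.37,0,0],[46,1,-72,0,0.436,0,0],[53,1,-62,0,0.436,0,0],[56,1,-56,0,0.436,0,0],[56,1,-54,0,0.436,0,0],[56,1,-54,0,0.436,0,0]])

```text
time_s: 13.45
tool_pos: [486.5, -177.4, 130.6]
tool_rot: [[0.905, -0.053, 0.422], [-0.048, -0.999, -0.022], [0.422, -0.001, -0.907]]
ft_force: [-0.9, -0.8, 0.5]
finger_gap: 0.3
```

Emit:
play_rows(targets=[[-0.6,0,1.4,0,0,0,0],[-1.3,0,2.8,0,0,0,0],[-1.7,0,3.8,0,0,0,0],[-1.7,0,3.8,0,0,0,0]])

```text
time_s: 13.78
tool_pos: [486.5, -177.5, 126.5]
tool_rot: [[0.905, -0.053, 0.422], [-0.048, -0.999, -0.022], [0.422, -0.0, -0.907]]
ft_force: [0.4, 0.0, -0.8]
finger_gap: 0.3
```

Emit:
play_rows(targets=[[-0.2,0,0.5,0,0,0,0],[-0.2,0,0.5,0,0,0,0]])

```text
time_s: 13.95
tool_pos: [486.5, -177.5, 126.0]
tool_rot: [[0.905, -0.053, 0.422], [-0.048, -0.999, -0.022], [0.422, -0.0, -0.906]]
ft_force: [0.3, 0.3, -0.7]
finger_gap: 0.4
```

Emit:
play_rows(targets=[[-0.2,0,0.5,0,0,0,0],[-0.2,0,0.5,0,0,0,0]])

```text
time_s: 14.12
tool_pos: [486.5, -177.5, 125.5]
tool_rot: [[0.905, -0.053, 0.422], [-0.048, -0.999, -0.022], [0.422, -0.0, -0.906]]
ft_force: [0.3, 0.3, 0.8]
finger_gap: 0.6
```

Emit:
play_rows(targets=[[-0.2,0,0.5,0,0,0,0],[-0.2,0,0.5,0,0,0,0]])

```text
time_s: 14.28
tool_pos: [486.6, -177.5, 125.0]
tool_rot: [[0.905, -0.053, 0.422], [-0.048, -0.999, -0.022], [0.422, -0.0, -0.906]]
ft_force: [0.0, 0.2, 1.6]
finger_gap: 0.3
```

Emit:
play_rows(targets=[[-0.2,0,0.5,0,0,0,0],[-0.2,0,0.5,0,0,0,0]])

```text
time_s: 14.45
tool_pos: [486.6, -177.5, 124.4]
tool_rot: [[0.905, -0.053, 0.422], [-0.048, -0.999, -0.022], [0.422, -0.0, -0.906]]
ft_force: [-1.4, 0.5, 2.4]
finger_gap: 0.7
```

Emit:
play_rows(targets=[[-0.2,0,0.4,0,0,0,0],[-0.2,0,0.4,0,0,0,0]])

```text
time_s: 14.62
tool_pos: [486.6, -177.4, 124.0]
tool_rot: [[0.905, -0.053, 0.422], [-0.048, -0.999, -0.022], [0.422, -0.0, -0.906]]
ft_force: [-3.0, 1.1, 5.3]
finger_gap: 0.5
```

Emit:
play_rows(targets=[[-0.2,0,0.4,0,0,0,0],[-0.2,0,0.4,0,0,0,0]])

```text
time_s: 14.78
tool_pos: [486.6, -177.4, 123.8]
tool_rot: [[0.905, -0.053, 0.422], [-0.048, -0.999, -0.022], [0.422, -0.0, -0.906]]
ft_force: [-4.0, 1.6, 7.4]
finger_gap: 0.5
```

Emit:
play_rows(targets=[[-0.2,0,0.4,0,0,0,0],[-0.2,0,0.4,0,0,0,0]])

```text
time_s: 14.95
tool_pos: [486.7, -177.4, 123.6]
tool_rot: [[0.905, -0.053, 0.422], [-0.048, -0.999, -0.022], [0.422, -0.0, -0.906]]
ft_force: [-6.7, 1.5, 9.3]
finger_gap: 0.5
```

Emit:
play_rows(targets=[[-0.2,0,0.4,0,0,0,0],[-0.2,0,0.4,0,0,0,0]])

```text
time_s: 15.12
tool_pos: [486.7, -177.4, 123.6]
tool_rot: [[0.905, -0.053, 0.422], [-0.048, -0.999, -0.022], [0.423, 0.0, -0.906]]
ft_force: [-6.6, 2.6, 10.5]
finger_gap: 0.5
```

Emit:
play_rows(targets=[[6,0,-12,0,0,0,0],[17,0,-36,0,0,0,0],[-5,0,-48,0,-0.1,0,0],[-28,-1,-59,0,-0.2,0,0],[-52,-1,-70,0,-0.3,0,0],[-52,-1,-70,0,-0.4,0,0],[-52,-1,-70,0,-0.436,0,0],[-62,-1,-48,0,-0.436,0,0],[-72,-1,-27,0,-0.436,0,0],[-81,-1,-8,0,-0.436,0,0],[-87,-1,5,0,-0.436,0,0],[-89,-1,9.5,0,-0.436,0,0],[-89,-1,9.5,0,-0.436,0,0]])

```text
time_s: 16.2
tool_pos: [409.5, -172.0, 76.3]
tool_rot: [[0.999, -0.053, -0.002], [-0.053, -0.999, 0.001], [-0.002, -0.001, -1.0]]
ft_force: [-1.1, -0.2, 0.1]
finger_gap: 0.4
```

Emit:
play_rows(targets=[[4,0,0,0,0,0,0],[9,0,0,0,0,0,0],[14,0,0,0,0,0,0],[18,0,0,0,0,0,0],[21,0,0,0,0,0,0],[22.5,0,0,0,0,0,0],[24,0,0,0,0,0,0],[25,0,0,0,0,0,0],[26,0,0,0,0,0,0],[27,0,0,0,0,0,0],[27.8,0,0,0,0,0,0],[27.8,0,0,0,0,0,0]])

```text
time_s: 17.2
tool_pos: [437.4, -173.5, 76.2]
tool_rot: [[0.999, -0.053, -0.002], [-0.053, -0.999, 0.001], [-0.002, -0.001, -1.0]]
ft_force: [-0.4, -0.3, 0.6]
finger_gap: 0.2
```

Run:
```python
from h import *
F=[]
for i in range(5):
    c,s=wristcam();F.append(s["ft_force"])
print(s["time_s"],s["tool_pos"],np.mean(F,0).round(2))
```

```text
17.4 [ 437.34259506 -173.50485963   76.2629823 ] [-0.02 -0.38  0.08]
```

Emit:
play_rows(targets=[[-8,0,0,0,0,0,0],[-22,0,-10,0,0,0,0],[-22,0,-38,0,0,0,0],[-22,0,-70,0,0.08,0,0],[-12,0,-90,0,0.18,0,0],[8,0,-92,0,0.28,0,0],[26,1,-85,0,0.37,0,0],[41,1,-72,0,0.438,0,0],[47,1,-62,0,0.438,0,0],[50,1,-56,0,0.438,0,0],[50,1,-54,0,0.438,0,0],[50,1,-54,0,0.438,0,0]])

```text
time_s: 18.45
tool_pos: [486.9, -177.0, 129.8]
tool_rot: [[0.906, -0.052, 0.421], [-0.048, -0.999, -0.021], [0.421, -0.001, -0.907]]
ft_force: [0.5, 0.6, -0.4]
finger_gap: 0.4
```

Emit:
play_rows(targets=[[-0.6,0,1.4,0,0,0,0],[-1.3,0,2.8,0,0,0,0],[-1.7,0,3.8,0,0,0,0],[-1.7,0,3.8,0,0,0,0]])

```text
time_s: 18.78
tool_pos: [486.9, -177.0, 125.7]
tool_rot: [[0.906, -0.052, 0.421], [-0.048, -0.999, -0.021], [0.421, -0.001, -0.907]]
ft_force: [-0.3, -0.3, -0.4]
finger_gap: 0.7
```

Emit:
play_rows(targets=[[-0.2,0,0.5,0,0,0,0],[-0.2,0,0.5,0,0,0,0]])

```text
time_s: 18.95
tool_pos: [487.0, -177.1, 125.3]
tool_rot: [[0.905, -0.053, 0.421], [-0.048, -0.999, -0.021], [0.422, -0.001, -0.907]]
ft_force: [0.0, 0.4, 0.7]
finger_gap: 0.1
```

Emit:
play_rows(targets=[[-0.2,0,0.5,0,0,0,0],[-0.2,0,0.5,0,0,0,0]])

```text
time_s: 19.12
tool_pos: [487.1, -177.1, 124.9]
tool_rot: [[0.905, -0.052, 0.421], [-0.048, -0.999, -0.021], [0.422, -0.001, -0.907]]
ft_force: [-1.9, 0.6, 2.7]
finger_gap: 0.3
```

Emit:
play_rows(targets=[[-0.2,0,0.5,0,0,0,0],[-0.2,0,0.5,0,0,0,0]])

```text
time_s: 19.28
tool_pos: [487.1, -177.1, 124.6]
tool_rot: [[0.905, -0.052, 0.421], [-0.048, -0.999, -0.021], [0.422, -0.001, -0.907]]
ft_force: [-4.1, 2.2, 6.7]
finger_gap: 0.6
```

Emit:
play_rows(targets=[[-0.2,0,0.4,0,0,0,0],[-0.2,0,0.4,0,0,0,0]])

```text
time_s: 19.45
tool_pos: [487.2, -177.1, 124.5]
tool_rot: [[0.905, -0.052, 0.421], [-0.048, -0.999, -0.021], [0.422, -0.001, -0.907]]
ft_force: [-5.9, 1.6, 9.0]
finger_gap: 0.5
```

Emit:
play_rows(targets=[[0,0,0,0,0,0,0],[0,0,0,0,0,0,0],[0,0,0,0,0,0,0],[0,0,0,0,0,0,0],[0,0,0,0,0,0,0],[0,0,0,0,0,0,0]])

```text
time_s: 19.95
tool_pos: [487.1, -177.1, 124.6]
tool_rot: [[0.905, -0.052, 0.421], [-0.048, -0.999, -0.021], [0.422, -0.001, -0.907]]
ft_force: [-4.0, 1.1, 5.4]
finger_gap: 0.2
```

Run:
```python
from h import *
F=[]
for i in range(6):
    c,s=wristcam();F.append(s["ft_force"])
print(s["time_s"],s["tool_pos"],np.array(F).round(1).tolist())
print("grasp",s["tool_pos"]+51*s["tool_rot"][:,2])
cv2.imwrite("pics/w6.png",c["pixels"][:,:,::-1])
t=camera("side")["pixels"][150:270,260:420,::-1]
cv2.imwrite("pics/s6.png",cv2.resize(np.ascontiguousarray(t),None,fx=5,fy=5,interpolation=cv2.INTER_CUBIC))
```

```text
20.2 [ 487.19081664 -177.09211376  124.67095754] [[-4.0, 1.1, 5.4], [-4.2, 0.9, 5.7], [-3.8, 1.0, 5.8], [-4.4, 1.2, 5.1], [-4.4, 1.3, 5.6], [-4.0, 1.4, 5.8]]
grasp [ 508.69040299 -178.18746738   78.43711726]
```

View pics/s6.png

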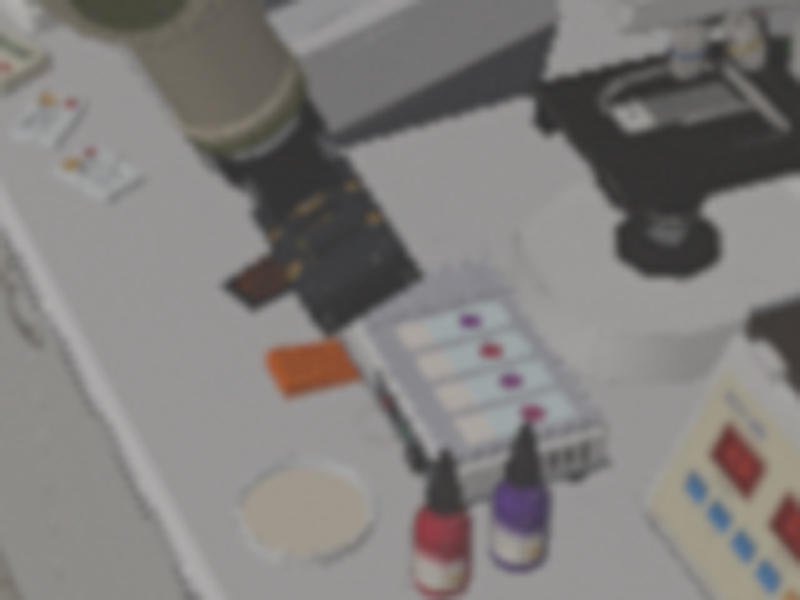

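View pics/w6.png

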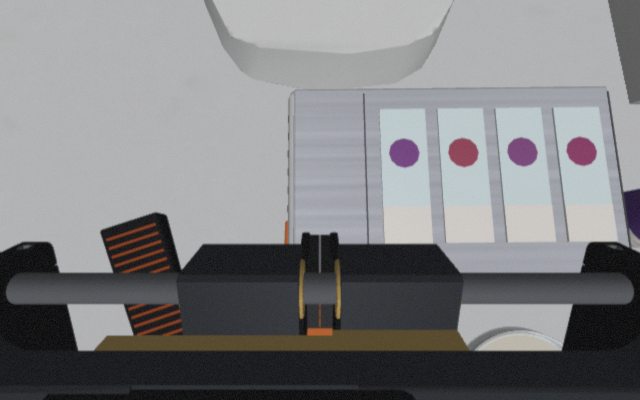

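The side view shows the wedge under the corner at (310,365), the fingertips on that corner and the other things in place. The press is steady at 5.6 N. I'll add a touch for margin and check it holds.

Emit:
play_rows(targets=[[-0.2,0,0.5,0,0,0,0],[-0.3,0,0.7,0,0,0,0],[-0.3,0,0.7,0,0,0,0],[-0.3,0,0.7,0,0,0,0],[-0.3,0,0.7,0,0,0,0],[-0.3,0,0.7,0,0,0,0],[-0.3,0,0.7,0,0,0,0],[-0.3,0,0.7,0,0,0,0]])

```text
time_s: 20.97
tool_pos: [487.2, -177.1, 124.4]
tool_rot: [[0.905, -0.052, 0.422], [-0.047, -0.999, -0.022], [0.422, -0.0, -0.907]]
ft_force: [-6.8, 2.7, 10.5]
finger_gap: 0.7
```

Run:
```python
from h import *
F=[]
for i in range(10):
    c,s=wristcam();F.append(s["ft_force"])
    if i%3==0: print(s["tool_pos"].round(2),s["ft_force"].round(1))
print(s["time_s"])
```

```text
[ 487.24 -177.07  124.36] [-6.8  2.7 10.5]
[ 487.23 -177.05  124.33] [-7.1  2.  10.8]
[ 487.21 -177.07  124.33] [-7.9  1.7 10.6]
[ 487.21 -177.07  124.33] [-7.1  1.9 11.1]
21.4167
```

The press is steady at about 11 N vertical (13 N in all) and the corner isn't moving. Handing in.

```bash
python3 -c "
from bench import *
print(hand_in()); s=read_state(); print(s['time_s'],s['tool_pos'],s['ft_force'])"
```

```text
the job is handed in; nothing more can be done
None
the job is handed in; nothing more can be done
```

The warmer's corner is wedged level, and I handed the job in at about 21.4 s with the fingertips holding a steady press on it. No verdict was reported.

- **Feeling the drop:** I pressed the front left corner first. It tipped at about 2 N and dropped about 6.5 mm before the foot met the bench.
- **Pushing the wedge:** I pushed the orange wedge in with closed fingertips. A test press showed about 0.9 mm of drop left, so I pushed it 6 mm further. I felt no lifting force during that last push.
- **Final press:** The corner now goes firm right at its level contact height, within about 0.2 mm by the arm's height reading. The press held at about 11 N vertical (13 N in all), still to within a few hundredths of a millimetre.
- **Limits of the checks:** The last side view showed the wedge under the corner and nothing else visibly moved. I could not see the foot on the wedge, so that contact is inferred from the press. My position estimates of the foot and wedge differed by up to about 5 mm between views, so I set the depth by the press tests instead.

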